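Set the hatter's marking rod to the measured crown height

TASK

Press the gauge's red knob down until its foot rests on the hat block standing under it, keep it there a moment to read the height, then let the foot spring back up. Then take the marking stand's rod by its wooden grip, draw it straight up partway out of its bore without forcing it sideways or pulling it out, until its top is level with the top of that same block, and finish holding it still there so that I can tighten the clamp screw. Do not knock the blocks or anything else on the bench.

Things in the scene. Friction and masses are not known exactly. Their poses are not given: they have to be found in the camera images.
- gauge: Crown-height gauge, bolted to the bench: green foot plate, steel column and a green arm that reaches over the block to be measured. Origin at bench level, straight below the axis of the sprung foot; z up. The column (24 mm thick) stands at 115 mm and its foot plate (70 x 130 x 14 mm) around 125 mm along -x of this frame; the arm, 30 mm wide, has its top at 207 mm and ends 20 mm past the axis.
- gauge_foot (a joint): The gauge's sprung sliding foot, in m: 0 is fully up (foot face 160 mm above the bench), it grows as the red knob is pushed straight down, to 0.055. Once the foot touches the block, block height = 0.160 minus this value (0.044, 0.030 or 0.016 for the three blocks). A spring pushes up with 0.8 N at 0 rising to 2.6 N at 0.044; let go, it returns to 0 by itself.
- gauge_knob (a point): Centre of the flat top of the gauge's red knob (40 mm across, 20 mm high), 282 mm above the bench when up; it moves down with the foot, and its underside stays above the arm when the foot touches any of the blocks.
- foot_face (a point): Centre of the underside of the gauge's brass foot disc (32 mm across), on the knob's axis, 160 mm above the bench when up.
- stand: Marking stand, fixed to the bench: blue metal block 84 x 84 x 70 mm high on a dark plate 100 x 100 mm, a small brass clamp screw on its +x side. Origin at bench level on the bore's axis, z up. The bore is vertical, 15.5 mm wide and 64 mm deep.
- bore (a point): Centre of the mouth of the stand's bore, 70 mm above the bench.
- rod: Setting rod, loose, standing in the stand's bore: steel shank 14 mm across and 68 mm long with a round wooden grip on top, 26 mm across and 26 mm high (brass band at its foot), 0.16 to 0.28 kg. Origin at the centre of the shank's lower end, z along the rod; fully in, this end is 6 mm and the rod's top 100 mm above the bench. Grip it by the wooden part, whose middle is 81 mm above the origin.
- rod_top (a point): Centre of the flat top of the rod's grip, 94 mm from the rod's lower end.
- block_low: Loose round hat block, pale wood with a thin cork-coloured band near its foot, 130 mm across, 116 mm high, flat top 90 mm across, 0.7 kg. Origin at the centre of its underside. One of the three blocks stands centred under the gauge's foot, the other two stand as spares further from the robot.
- block_low_top (a point): Centre of the flat top of the pale wood block, 116 mm above its underside.
- block_mid: Loose round hat block, mid-brown wood with a thin cork-coloured band near its foot, 130 mm across, 130 mm high, flat top 90 mm across, 0.7 kg. Origin at the centre of its underside. One of the three blocks stands centred under the gauge's foot, the other two stand as spares further from the robot.
- block_mid_top (a point): Centre of the flat top of the mid-brown wood block, 130 mm above its underside.
- block_tall: Loose round hat block, reddish with a thin cork-coloured band near its foot, 130 mm across, 144 mm high, flat top 90 mm across, 0.7 kg. Origin at the centre of its underside. One of the three blocks stands centred under the gauge's foot, the other two stand as spares further from the robot.
- block_tall_top (a point): Centre of the flat top of the reddish block, 144 mm above its underside.
- jar: Bystander: amber jar with brass cap, 60 mm across, 70 mm high; origin at its underside.
- brush: Bystander: hand brush lying on the bench; origin under its middle.
- tin: Bystander: flat round yellow tin, 70 mm across, 22 mm high; origin at its underside.
- spool: Bystander: red thread spool, 36 mm across, 40 mm high, standing; origin at its underside.
Not all that is in view belongs to the job. What is shaped like the block_tall but purple is not meant.

How it is judged:
By the outcome, as a careful person would: the job done as asked, in the order asked, and still so for the second after the job is handed in, while the arm keeps its last pose, push and grip.
It also fails if it takes over 54 s, if anything falls off the work surface, if the arm or the gripper's body presses on something with over 40 N, if the wrist force passes 120 N, or if a joint passes its speed limit or range.

ROBOT

A 7-joint arm with a two-finger parallel gripper is mounted at the origin on the work surface. World frame = base frame: x ahead of the robot, y to its left, z up, the work surface at z = 0. Lengths are in m, angles in rad, forces in N, time in s.
With the tool pointing down it reaches from about 0.425 to 0.925 m from the base axis. Payload 6.8 kg.
Tool frame: the origin (TCP) lies at the very end of the fingers, on their centre line; the grasp point (between the pads) lies 19 mm behind it; z points along the fingers, y is the line along which they close (so a half turn about z gives the same grasp; the last joint's range is limited). The gripper opens to 85 mm and grips with 20 to 120 N. Pads are 22 mm wide; open, the fingers measure 114 mm over their backs; the gripper's body (76 mm by 85 mm) begins 54 mm behind the grasp point. The pads swing forward as they close: fully open they stand 13 mm farther back than shut.
Start: joints at [-0.108, 0.477, 0.022, 1.555, -0.011, 1.109, -0.083], TCP at [0.675, 0, 0.231] pointing down, gripper open.
Joint ranges: [-2.96, 2.96], [-0.34, 2.1], [-1.41, 1.46], [0.24, 2.44], [-1.37, 4.51], [0.17, 1.92], [-2.96, 2.96]. Speed limits (rad/s): [2.39, 2.39, 3.14, 3.14, 3.14, 3.14, 3.14].

INTERFACE

Orientations are given as a unit quaternion [w, x, y, z].
In Python, from rig import env gives the robot as it stands. The module is installed in compiled form; this text tells all that it offers.
- The arm moves only by the tool play_rows, never from a script. Its argument "deltas" is a list that holds one entry, the list of rows, each a list of 6 numbers: the shift along the world's x, y, z scaled (see below), then the turn, a rotation vector about the world's x, y, z scaled (see below). A call has 1 to 20 rows; each row is the pose to reach, as a shift and turn from the pose commanded when the call began, turning the shorter way round; what a row does not reach only later rows make up. The controller multiplies each number of a shift by 500 mm and each number of a turn by pi rad. A row lasts 1/10 s, in which the tool goes at most 50 mm and 8.59 degrees, less where a joint would pass 70% of its speed; a pose out of reach is approached as far as the arm can. A call with a number of a shift or a turn outside -1 to 1 is refused whole. A call with a gripper value outside its range is refused whole. "gripper" is the opening, from -1 (shut) to 1 (fully open), set as the call begins (left out, the last holds). The fingers move at their own pace and stop on an object; the grip force is fixed at half the most. Time passes only in rows, so rows that repeat a pose let the fingers close. It gives the time, the measured TCP pose, the force, the opening and the grip force at its end, in the units of the state.
- env.get_obs(): the state, without advancing time (a new reading comes with each control period).
- env.capture(name): name is "scene" or "side" or "wrist"; returns the picture (400x640x3 uint8, red, green, blue); there is no depth.
- env.camera_model(name): a dict with "vfov" (degrees; the focal length in pixels is half the picture's height over the tangent of half this angle, whatever the lens; pixels are square), "cx", "cy" (the principal point, pixels), "xyz" and "rotation" of the camera in the world; the wrist camera has in their place "tool_from_camera" (4x4, takes a point from camera to tool coordinates, whose origin is the TCP and whose axes are the flange's). Camera axes: x right, y down, z forward; pixel columns grow to the right and rows downward; lengths in m; the calibration is good to about 2 mm. The wrist camera is an equidistant fisheye: a pixel r from the principal point sees the ray r / f radians off the axis. A picture is of the moment at which its call begins: read the wrist's pose just before it. camera_model takes no time and is no camera call.
- env.job_done(): hands the job in; it is judged then, once.
Trained networks look in the newest picture that a camera, given by its name, has taken for a name from the list of things; names that differ only in an ending like _2 or _b are one class to them, and where a whole thing is asked for, a point or a joint stands for the part that bears it (a point fixed in the world has none). Each returns a list of dicts, best first, with "score" (0 to 1); they miss things now and then, are a little off and sometimes report something else, mostly with a low value. They report only what shows in the picture. A call takes as long as a camera call. They do not tell look-alikes from the thing itself.
- env.spot_in(label, camera): "location" ([column, row] in pixels, amid what is visible of it).
The state is a dict: "time_s": time; "qpos": joint angles; "qd": joint speeds; "joint_torque": joint torques, N m; "tcp_pos": TCP position; "tcp_rot": TCP orientation; "contact_force": force on the tool from outside, world axes, zero at the start; "wrist_torque": the same for the moment, N m; "finger_gap": finger opening in m; "grasp_force": force on a finger pad.
Only numpy, scipy, OpenCV 4.12 (cv2) and the standard library are available. Lean on these libraries where they do the work, as an engineer would, in place of code of your own. Each camera call takes 0.05 s, during which the arm holds its last target. There are 200 camera calls.

## Working session

There is one attempt and no reset: what is moved stays moved. The work goes in short steps, Python scripts to look and compute and a tool call to move; the robot and the scene stay as the last step left them, time stands still between calls to the robot, and variables do not carry over. Pictures are saved under pics/ and viewed, at most 10 in all, crops included, and the job is handed in when it is done.

Besides the shell and the picture viewer there is one more tool, called as name([rows], argument=value, ...), one row to a line, values as JSON. play_rows: Moves the arm, as the interface text tells. Shifts and turns lie within -1 to 1; 1 stands for 500 mm of shift or pi rad of turn. Its arguments: {"type":"object","properties":{"deltas":{"type":"array","items":{"type":"array","items":{"type":"array","items":{"type":"number","minimum":-1,"maximum":1}}}},"gripper":{"type":"number"}},"required":["deltas"]}

```bash
mkdir -p pics
cat > h.py <<'E'
import numpy as np, cv2
from rig import env
def ray(cam,uv):
    m=env.camera_model(cam); f=200/np.tan(np.radians(m["vfov"])/2)
    d=np.array([(uv[0]-m["cx"])/f,(uv[1]-m["cy"])/f,1]); R=np.array(m["rotation"])
    if R.shape!=(3,3): raise Exception(R)
    return np.array(m["xyz"]),R@d
def at_z(cam,uv,z):
    o,d=ray(cam,uv); return o+d*(z-o[2])/d[2]
def proj(cam,p):
    m=env.camera_model(cam); f=200/np.tan(np.radians(m["vfov"])/2)
    q=np.array(m["rotation"]).T@(np.array(p)-m["xyz"]); return np.array([m["cx"]+f*q[0]/q[2],m["cy"]+f*q[1]/q[2]])
def save(cam,name):
    im=env.capture(cam); cv2.imwrite("pics/"+name,im[:,:,::-1]); return im
E
python3 - <<'E'
from h import *
a=save("scene","scene.png");b=save("side","side.png")
for c in("scene","side"):
    m=env.camera_model(c);print(c,m)
    for l in("gauge_knob","rod_top","bore","foot_face","block_low","block_mid","block_tall"):
        print(l,[(np.round(d["location"],1).tolist(),round(d["score"],2)) for d in env.spot_in(l,c)][:3])
print(env.get_obs())
E
```

```text
scene {'vfov': 48.63028294942532, 'cx': 312.3691668432085, 'cy': 202.41837507531062, 'xyz': array([1.5143638 , 0.87653322, 1.03997275]), 'rotation': array([-0.18144982,  0.358211  ,  0.80701856, -0.43299178])}
gauge_knob [([396.7, 201.3], 0.68), ([393.6, 253.0], 0.34), ([292.1, 260.4], 0.32)]
rod_top [([274.7, 197.9], 0.5)]
bore [([273.4, 203.5], 0.81)]
foot_face [([398.1, 199.3], 0.64), ([270.6, 194.7], 0.43)]
block_low [([394.0, 253.2], 0.88)]
block_mid [([291.5, 264.3], 0.85), ([394.7, 253.9], 0.67)]
block_tall [([347.5, 278.0], 0.94), ([265.8, 236.1], 0.72), ([310.0, 192.2], 0.71)]
side {'vfov': 50.879921363063254, 'cx': 323.1271038570095, 'cy': 200.514218993029, 'xyz': array([-0.05609481,  0.76711225,  0.77680303]), 'rotation': array([ 0.16795104, -0.29111583,  0.81887782, -0.46527749])}
gauge_knob [([275.5, 236.5], 0.71), ([275.3, 310.8], 0.18)]
rod_top [([374.2, 213.7], 0.63)]
bore [([374.0, 211.7], 0.57), ([274.6, 239.2], 0.34)]
foot_face [([272.4, 239.4], 0.56), ([316.5, 298.6], 0.29)]
block_low [([280.0, 310.6], 0.55), ([375.8, 213.5], 0.54)]
block_mid [([254.3, 220.4], 0.6
[... 201 characters left out ...]
011,  1.55545551, -0.01151277,
        1.10933697, -0.08309533]), 'qd': array([ 7.68278912e-05, -7.03768086e-04, -7.77475407e-04, -1.75071984e-04,
       -7.23272972e-04,  9.38919194e-05,  5.33992817e-04]), 'joint_torque': array([-1.36143914e-03, -5.96261537e+01,  1.60564385e+00, -2.81529880e+01,
        1.24305676e-02,  1.40802353e-03,  2.38970392e-05]), 'tcp_pos': array([ 6.74978445e-01, -1.20799823e-05,  2.31319521e-01]), 'tcp_rot': array([-9.20350756e-06,  7.07124270e-01,  7.07089292e-01, -5.05401315e-06]), 'contact_force': array([-0.17558834, -0.53436653, -0.60357863]), 'wrist_torque': array([ 0.03654429, -0.00134876,  0.06101914]), 'grasp_force': 0.0, 'finger_gap': 0.08552592774724772}
```

```bash
cat >> h.py <<'E'
from scipy.spatial.transform import Rotation as Rn
_cm=env.camera_model
class E2:
    def __getattr__(s,n): return getattr(_e,n)
    def camera_model(s,c):
        m=dict(_cm(c))
        if "rotation" in m and np.shape(m["rotation"])==(4,):
            w,x,y,z=m["rotation"]; m["rotation"]=Rn.from_quat([x,y,z,w]).as_matrix()
        return m
_e=env; env=E2()
def tri(u,v):
    (o1,d1),(o2,d2)=ray("scene",u),ray("side",v)
    s=np.linalg.lstsq(np.c_[d1,-d2],o2-o1,rcond=None)[0]
    a,b=o1+s[0]*d1,o2+s[1]*d2
    return (a+b)/2,np.linalg.norm(a-b)
E
python3 - <<'E'
from h import *
print(tri((396.7,201.3),(275.5,236.5)),tri((274.7,197.9),(374.2,213.7)))
print(tri((394,253.2),(280,310.6)))
E
```

```text
(array([0.48453237, 0.27113651, 0.25468399]), np.float64(0.005156479013881479)) (array([ 0.54450582, -0.2352671 ,  0.0569569 ]), np.float64(0.032875301613285605))
(array([0.48194861, 0.27896122, 0.04392124]), np.float64(0.008981855124647315))
```

View pics/scene.png

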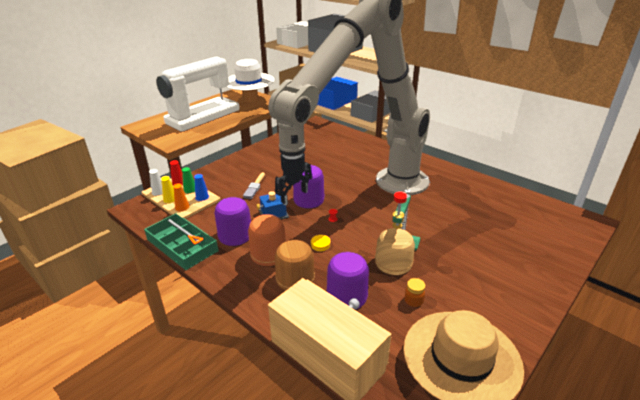

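View pics/side.png

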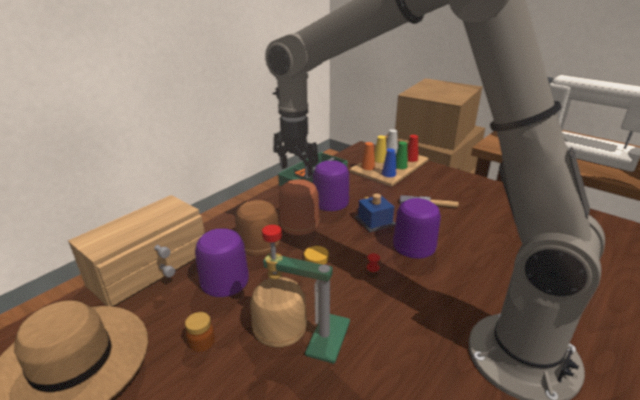

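The gauge is at about (397,198) in the scene view and (272,233) in the side view. A pale block stands under it, at (395,252) and (279,310). The stand with its rod is at (272,205) and (376,210). The spares are mid-brown (295,265) and reddish (267,238), and the three purple blocks are decoys. The pale block is the only one under the foot, so I'll confirm it with an enlarged crop.

Run:
```python
from h import *
a=cv2.imread("pics/scene.png");b=cv2.imread("pics/side.png")
c=lambda im,x,y,w=66,h=50:cv2.resize(im[y:y+h,x:x+w],None,fx=6,fy=6,interpolation=cv2.INTER_CUBIC)
def cr(im,x,y,w,h): return cv2.resize(im[y:y+h,x:x+w],(400,300),interpolation=cv2.INTER_CUBIC)
# each crop 80x60 => x5, or 120x90 
o=np.vstack([np.hstack([cr(a,345,185,120,90),cr(b,230,215,160,120)]),np.hstack([cr(a,240,175,80,60),cr(b,335,180,80,60)])])
cv2.imwrite("pics/crop1.png",o)
```

```text
(no output)
```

View pics/crop1.png

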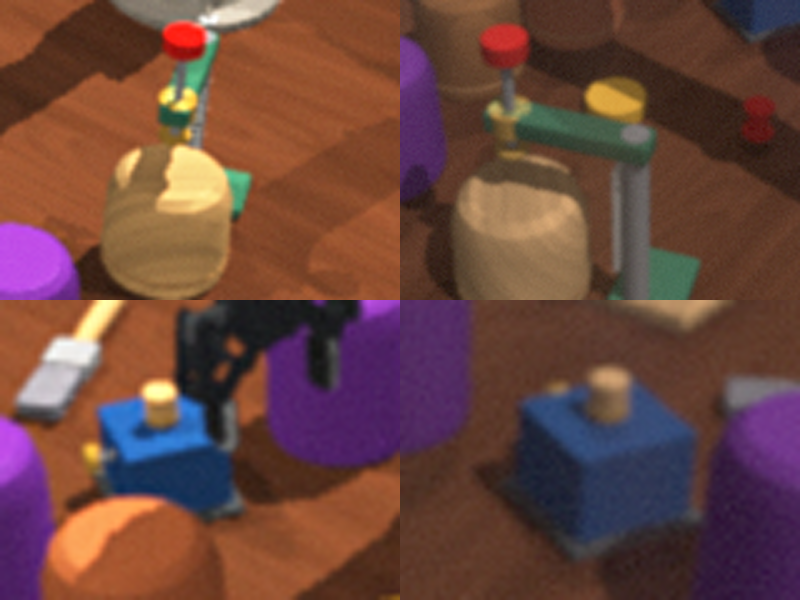

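Run:
```python
from h import *
print(tri((399.9,194.9),(272,229.8)),at_z("scene",(399.9,194.9),.282),at_z("side",(272,229.8),.282))
print(tri((272,192.6),(376.6,194.8)),at_z("scene",(272,192.6),.1),at_z("side",(376.6,194.8),.1))
# column top & foot: arm direction
print("col",at_z("side",(230+.4*235,215+.4*132),.207))
# purple blocks top, jar etc. top centres
for n,s,v in(("purpNear",(308,174),(418,210)),("purp2",(232,206),(331,170)),("purp3",(348,262),(221,241)),("red",(267,223),(299,188)),("mid",(295,250),(258,211)),("jar",(415,284),(198,322)),("spool",(333,211),(374,257)),("low",(395,237),(279,288))):
    print(n,tri(s,v)[0].round(3))
p=tri((399.9,194.9),(272,229.8))[0]; print(env.camera_model("wrist"))
```

```text
(array([0.48222991, 0.28006433, 0.27968836]), np.float64(0.0013643411464811766)) [0.48602292 0.28273844 0.282     ] [0.48017504 0.28138045 0.282     ]
(array([ 0.55477868, -0.24636889,  0.10100135]), np.float64(0.0016767053315593786)) [ 0.55452136 -0.24626731  0.1       ] [ 0.55621354 -0.24937707  0.1       ]
col [0.37731918 0.23801398 0.207     ]
purpNear [ 0.389 -0.207  0.128]
purp2 [ 0.745 -0.252  0.13 ]
purp3 [0.705 0.256 0.135]
red [ 0.735 -0.075  0.137]
mid [0.758 0.08  0.119]
jar [0.586 0.428 0.066]
spool [ 0.425 -0.041  0.039]
low [0.482 0.276 0.113]
{'vfov': 65.70646984690485, 'cx': 319.5700456398473, 'cy': 196.23027535549554, 'tool_from_camera': array([[ 5.97264115e-04, -9.52422276e-01, -3.04780991e-01,
         7.77778613e-02],
       [ 9.99999804e-01,  5.10946228e-04,  3.62973517e-04,
        -2.00733707e-04],
       [-1.89977366e-04, -3.04781148e-01,  9.52422394e-01,
        -1.42379284e-01],
       [ 0.00000000e+00,  0.00000000e+00,  0.00000000e+00,
         1.00000000e+00]])}
```

The crop confirms the block under the foot is the pale one (block_low, 116 mm). The two cameras put the knob near (0.482, 0.281, 0.280) and the rod top near (0.555, -0.247, 0.101), which matches the given heights. I'll rise, move over the knob with the gripper shut, and look with the wrist camera.

play_rows([
  [[0,0,0.08,0,0,0],[0,0,0.16,0,0,0],[0,0,0.24,0,0,0],[0,0,0.3,0,0,0],[-0.04,0.06,0.3,0,0,0],[-0.09,0.13,0.3,0,0,0],[-0.14,0.2,0.3,0,0,0],[-0.19,0.27,0.3,0,0,0],[-0.24,0.34,0.3,0,0,0],[-0.29,0.41,0.3,0,0,0],[-0.33,0.48,0.3,0,0,0],[-0.36,0.53,0.3,0,0,0],[-0.38,0.555,0.3,0,0,0],[-0.386,0.562,0.3,0,0,0],[-0.386,0.562,0.3,0,0,0],[-0.386,0.562,0.3,0,0,0]],
], gripper=-1)

```text
time_s: 2.4
tcp_pos: [0.4829, 0.2797, 0.3813]
tcp_rot: [0.0, 0.708, 0.706, -0.0]
contact_force: [0.7, 0.2, 0.0]
finger_gap: 0.0001
grasp_force: 0.0
```

```bash
cat >> h.py <<'E'
def wpose():
    o=env.get_obs(); w,x,y,z=o["tcp_rot"]; T=np.eye(4); T[:3,:3]=Rn.from_quat([x,y,z,w]).as_matrix(); T[:3,3]=o["tcp_pos"]
    return T@np.array(env.camera_model("wrist")["tool_from_camera"])
def wray(T,uv):
    m=env.camera_model("wrist"); f=200/np.tan(np.radians(m["vfov"])/2)
    a=np.array([uv[0]-m["cx"],uv[1]-m["cy"]]); r=np.linalg.norm(a); t=r/f
    return T[:3,3],T[:3,:3]@np.r_[np.sin(t)*a/r,np.cos(t)]
def wat_z(T,uv,z):
    o,d=wray(T,uv); return o+d*(z-o[2])/d[2]
def blob(im,T,mask,z):
    n,l,s,c=cv2.connectedComponentsWithStats(mask.astype(np.uint8))
    for i in np.argsort(-s[1:,4])[:4]+1: print(s[i],c[i].round(1),wat_z(T,c[i],z).round(4))
E
python3 - <<'E'
from h import *
T=wpose(); np.save("T1.npy",T); im=save("wrist","w1.png")
h=cv2.cvtColor(im,cv2.COLOR_RGB2HSV)
m=((h[...,0]<6)|(h[...,0]>174))&(h[...,1]>190)&(h[...,2]>90)
blob(im,T,m,.282)
o=env.get_obs();print(o["time_s"],o["tcp_pos"],o["contact_force"],o["finger_gap"])
E
```

```text
[333 176   8   7  10] [336.9 179. ] [0.4968 0.2946 0.282 ]
[314 174   3   1   3] [315. 174.] [0.4792 0.2988 0.282 ]
[341 184   2   3   3] [341.7 185. ] [0.5008 0.2896 0.282 ]
[308 176   2   2   2] [308.5 176.5] [0.4739 0.2967 0.282 ]
2.45 [0.48297964 0.27959834 0.38128592] [-0.32256888 -0.51656836 -0.20145441] 0.0001633767361249512
```

View pics/w1.png

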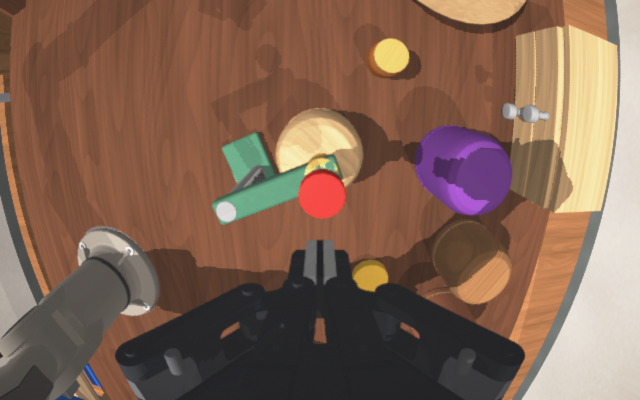

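The wrist view shows the red knob at about (322,195), the pale block under it at (320,150), and the finger tips at (320,250).

Run:
```python
from h import *
T=np.load("T1.npy");im=cv2.imread("pics/w1.png")[:,:,::-1].astype(int)
m=(im[...,0]>200)&(im[...,1]<60)&(im[...,2]<60)
blob(im,T,m,.282)
```

```text
[315 174   3   1   3] [316. 174.] [0.48   0.2988 0.282 ]
[322 173   2   1   2] [322.5 173. ] [0.4852 0.2996 0.282 ]
[326 174   2   1   2] [326.5 174. ] [0.4884 0.2988 0.282 ]
[304 179   2   2   2] [304.5 179.5] [0.4707 0.2943 0.282 ]
```

Run:
```python
from h import *
T=np.load("T1.npy");im=cv2.imread("pics/w1.png")[:,:,::-1].astype(int)
m=(im[...,0]>150)&(im[...,1]<90)&(im[...,2]<90)
blob(im,T,m,.282)
for uv in((322,195),(299,195),(345,195),(322,173),(322,214)):print(im[uv[1],uv[0]],wat_z(T,uv,.282))
```

```text
[ 298  170   48   49 1766] [321.5 195. ] [0.4844 0.2811 0.282 ]
[372  67   4   4   4] [373.5  68.5] [0.5245 0.3832 0.282 ]
[384  74   3   1   3] [385.  74.] [0.5336 0.3793 0.282 ]
[369  53   1   3   3] [369.  54.] [0.5209 0.3947 0.282 ]
[245  76  71] [0.48481381 0.28111341 0.282     ]
[243  79  71] [0.46596916 0.28114551 0.282     ]
[210  65  57] [0.50368213 0.28108516 0.282     ]
[209  56  53] [0.48479982 0.29961057 0.282     ]
[245  74  68] [0.4848319  0.26446265 0.282     ]
```

play_rows([
  [[0.004,0,-0.05,0,0,0],[0.004,0,-0.1,0,0,0],[0.004,0,-0.14,0,0,0],[0.004,0,-0.17,0,0,0],[0.004,0,-0.184,0,0,0],[0.004,0,-0.194,0,0,0],[0.004,0,-0.204,0,0,0],[0.004,0,-0.214,0,0,0],[0.004,0,-0.224,0,0,0],[0.004,0,-0.234,0,0,0],[0.004,0,-0.244,0,0,0],[0.004,0,-0.254,0,0,0],[0.004,0,-0.262,0,0,0],[0.004,0,-0.268,0,0,0],[0.004,0,-0.272,0,0,0],[0.004,0,-0.276,0,0,0],[0.004,0,-0.276,0,0,0],[0.004,0,-0.276,0,0,0]],
])

```text
time_s: 4.25
tcp_pos: [0.484, 0.2811, 0.2434]
tcp_rot: [-0.0, 0.707, 0.707, 0.0]
contact_force: [2.1, -0.3, 2.8]
finger_gap: 0.0001
grasp_force: 1.2
```

play_rows([
  [[0,0,-0.002,0,0,0],[0,0,-0.004,0,0,0],[0,0,-0.006,0,0,0],[0,0,-0.008,0,0,0],[0,0,-0.01,0,0,0],[0,0,-0.011,0,0,0],[0,0,-0.011,0,0,0],[0,0,-0.011,0,0,0]],
])

```text
time_s: 5.05
tcp_pos: [0.484, 0.2811, 0.2381]
tcp_rot: [0.0, 0.707, 0.707, 0.0]
contact_force: [-0.2, 0.0, 4.3]
finger_gap: 0.0004
grasp_force: 2.6
```

play_rows([
  [[0,0,-0.001,0,0,0],[0,0,-0.002,0,0,0],[0,0,-0.003,0,0,0],[0,0,-0.003,0,0,0],[0,0,-0.003,0,0,0]],
])

```text
time_s: 5.55
tcp_pos: [0.4841, 0.2812, 0.2381]
tcp_rot: [0.0, 0.707, 0.707, 0.001]
contact_force: [-3.0, -2.3, 15.2]
finger_gap: -0.0004
grasp_force: 7.3
```

The foot has bottomed on the block: tool height 0.238 means 44 mm of travel, so the block is 116 mm high. I'll hold it briefly and then release.

play_rows([
  [[0,0,0.001,0,0,0],[0,0,0.001,0,0,0],[0,0,0.001,0,0,0],[0,0,0.001,0,0,0],[0,0,0.001,0,0,0],[0,0,0.001,0,0,0],[0,0,0.001,0,0,0],[0,0,0.001,0,0,0],[0,0,0.001,0,0,0],[0,0,0.001,0,0,0],[0,0,0.001,0,0,0],[0,0,0.001,0,0,0],[0,0,0.001,0,0,0],[0,0,0.001,0,0,0],[0,0,0.001,0,0,0]],
])

```text
time_s: 7.05
tcp_pos: [0.4841, 0.2811, 0.2381]
tcp_rot: [0.0, 0.707, 0.707, 0.0]
contact_force: [-1.7, -2.2, 12.0]
finger_gap: -0.0001
grasp_force: 5.7
```

play_rows([
  [[0,0,0.01,0,0,0],[0,0,0.03,0,0,0],[0,0,0.05,0,0,0],[0,0,0.07,0,0,0],[0,0,0.09,0,0,0],[0,0,0.11,0,0,0],[0,0,0.14,0,0,0],[0,0,0.18,0,0,0],[0,0,0.22,0,0,0],[0,0,0.25,0,0,0],[0,0,0.26,0,0,0],[0,0,0.26,0,0,0],[0,0,0.26,0,0,0]],
])

```text
time_s: 8.35
tcp_pos: [0.4837, 0.2807, 0.366]
tcp_rot: [-0.0, 0.707, 0.707, -0.001]
contact_force: [0.1, 0.5, -0.5]
finger_gap: 0.0
grasp_force: 0.0
```

Run:
```python
from h import *
T=wpose(); im=save("wrist","w2.png").astype(int)
m=(im[...,0]>150)&(im[...,1]<90)&(im[...,2]<90)
blob(im,T,m,.282)
print([ (d["location"],d["score"]) for d in env.spot_in("rod_top","wrist")][:2])
```

```text
[ 296  176   51   51 1956] [320.7 202. ] [0.4844 0.2813 0.282 ]
[376  69   3   3   3] [377.  70.] [0.5249 0.3818 0.282 ]
[382  73   2   1   2] [382.5  73. ] [0.529  0.3797 0.282 ]
[372  49   1   1   1] [372.  49.] [0.5212 0.3973 0.282 ]
[]
```

play_rows([
  [[0.01,-0.05,0,0,0,0],[0.02,-0.13,0,0,0,0],[0.04,-0.22,0,0,0,0],[0.06,-0.31,0,0,0,0],[0.08,-0.4,0,0,0,0],[0.1,-0.49,0,0,0,0],[0.12,-0.58,0,0,0,0],[0.13,-0.66,0,0,0,0],[0.14,-0.74,0,0,0,0],[0.142,-0.82,0,0,0,0],[0.142,-0.9,0,0,0,0],[0.142,-0.97,0,0,0,0],[0.142,-1.0,-0.02,0,0,0],[0.142,-1.0,-0.06,0,0,0],[0.142,-1.0,-0.12,0,0,0],[0.142,-1.0,-0.18,0,0,0],[0.142,-1.0,-0.22,0,0,0],[0.142,-1.0,-0.23,0,0,0],[0.142,-1.0,-0.23,0,0,0]],
], gripper=0.3)

```text
time_s: 10.35
tcp_pos: [0.5546, -0.218, 0.2507]
tcp_rot: [-0.001, 0.707, 0.707, -0.0]
contact_force: [-0.2, 0.6, 0.2]
finger_gap: 0.0553
grasp_force: 0.0
```

Run:
```python
from h import *
T=wpose(); np.save("T3.npy",T); im=save("wrist","w3.png")
print([ (d["location"],d["score"],wat_z(T,d["location"],.1)) for d in env.spot_in("rod_top","wrist")][:2],env.get_obs()["finger_gap"])
```

```text
[([323.5, 205.6], 0.82, array([ 0.55812738, -0.24376273,  0.1       ]))] 0.055273067347867195
```

View pics/w3.png

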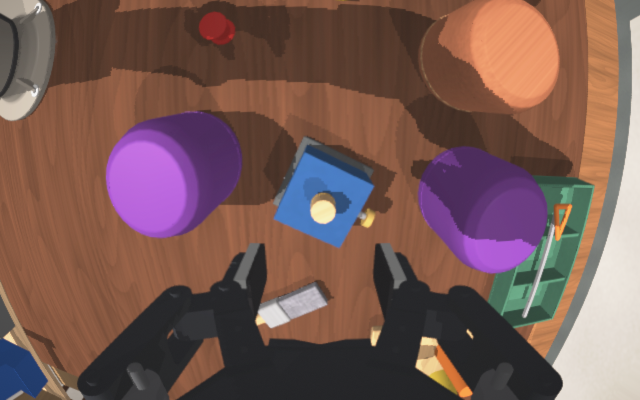

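The wrist view shows the rod top at (323,209) on the blue stand at (325,195), with the purple decoys well clear to either side. I'll measure the rod's centre.

Run:
```python
from h import *
T=np.load("T3.npy");im=cv2.imread("pics/w3.png")[:,:,::-1].astype(int)
r=im[190:226,300:346]
m=np.zeros(im.shape[:2],bool)
m[185:230,300:346]=(r.shape and (im[...,0]>im[...,2]+20))[185:230,300:346]
blob(im,T,m,.1)
m2=np.zeros_like(m);m2[185:230,300:346]=((im[...,0]>200)&(im[...,0]>im[...,2]+40))[185:230,300:346]
blob(im,T,m2,.1)
for y in range(188,226,2):
    print(y,''.join('#' if m2[y,x] else '+' if m[y,x] else '.' for x in range(300,346)))
```

```text
[311 193  25  31 632] [322.7 207.7] [ 0.5574 -0.246   0.1   ]
[311 200  25  24 451] [322.6 211.1] [ 0.5572 -0.2496  0.1   ]
188 ..............................................
190 ..............................................
192 ..............................................
194 .................+++++++++++++................
196 ..............++++++++++++++++++..............
198 .............+++++++++++++++++++++............
200 ............++++++++######++++++++............
202 ...........++++###############+++++...........
204 ...........++####################++...........
206 ...........+######################+...........
208 ...........########################+..........
210 ...........#########################..........
212 ...........########################+..........
214 ...........########################...........
216 ............######################+...........
218 .............####################.............
220 ...............################+..............
222 ..................+########+..................
224 ..............................................
```

play_rows([
  [[0.004,-0.03,0,0,0,0],[0.004,-0.06,-0.04,0,0,0],[0.004,-0.06,-0.1,0,0,0],[0.004,-0.06,-0.16,0,0,0],[0.004,-0.06,-0.21,0,0,0],[0.004,-0.06,-0.24,0,0,0],[0.004,-0.06,-0.252,0,0,0],[0.004,-0.06,-0.252,0,0,0],[0.004,-0.06,-0.252,0,0,0]],
])

```text
time_s: 11.35
tcp_pos: [0.5579, -0.2496, 0.1271]
tcp_rot: [0.001, 0.707, 0.707, 0.0]
contact_force: [0.8, -0.4, 1.2]
finger_gap: 0.0559
grasp_force: 0.0
```

Run:
```python
from h import *
T=wpose(); np.save("T4.npy",T); im=save("wrist","w4.png")
cv2.imwrite("pics/w4c.png",cv2.resize(im[150:300,220:420,::-1],None,fx=4,fy=4,interpolation=cv2.INTER_CUBIC))
print([ (d["location"],d["score"],wat_z(T,d["location"],.1)) for d in env.spot_in("rod_top","wrist")][:2],env.get_obs()["tcp_pos"])
```

```text
[([318.3, 223.8], 0.74, array([ 0.55710793, -0.24325849,  0.1       ]))] [ 0.55797298 -0.24940982  0.12722229]
```

View pics/w4c.png

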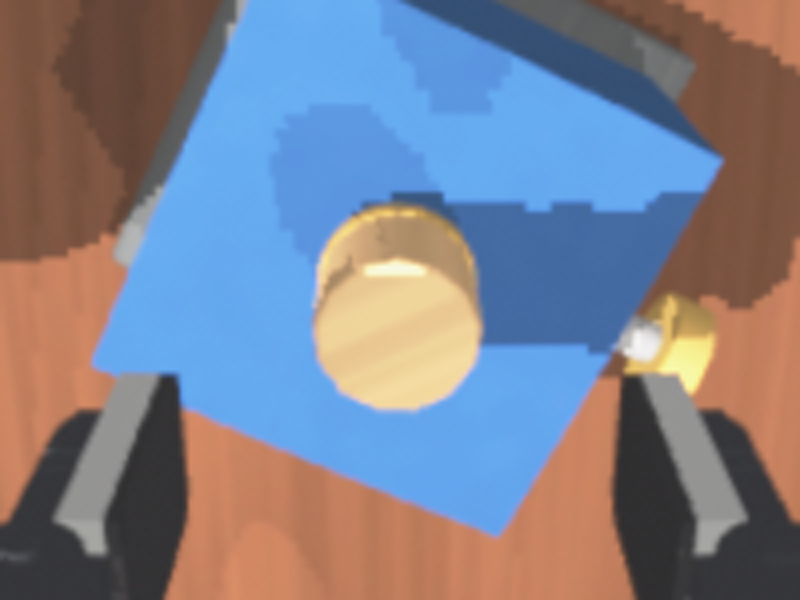

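The crop shows the rod top at about (319.4, 233.7) in full-image pixels, midway between the finger pads, whose centre is at column 320. The clamp screw is at (388,235), clear of the fingers.

Run:
```python
from h import *
T=np.load("T4.npy")
for uv in((319.4,233.7),(320,233.7),(319.4,252.7)):print(wat_z(T,uv,.1))
o=env.get_obs();print(o["tcp_pos"],o["qpos"].round(2))
```

```text
[ 0.55776175 -0.24972997  0.1       ]
[ 0.55812225 -0.2497302   0.1       ]
[ 0.55776445 -0.262711    0.1       ]
[ 0.55797298 -0.24940982  0.12722229] [ 0.18  0.49  0.18  1.82 -0.11  0.84  0.42]
```

play_rows([
  [[0,0,-0.02,0,0,0],[0,0,-0.04,0,0,0],[0,0,-0.06,0,0,0],[0,0,-0.08,0,0,0],[0,0,-0.095,0,0,0],[0,0,-0.102,0,0,0],[0,0,-0.104,0,0,0],[0,0,-0.104,0,0,0]],
])

```text
time_s: 12.25
tcp_pos: [0.5571, -0.2491, 0.0738]
tcp_rot: [0.0, 0.707, 0.707, 0.0]
contact_force: [-0.2, -0.2, 0.7]
finger_gap: 0.0555
grasp_force: 0.0
```

play_rows([
  [[0,0,0,0,0,0],[0,0,0,0,0,0],[0,0,0,0,0,0],[0,0,0,0,0,0],[0,0,0,0,0,0]],
], gripper=-0.3)

```text
time_s: 12.75
tcp_pos: [0.5571, -0.249, 0.0739]
tcp_rot: [0.0, 0.707, 0.707, 0.0]
contact_force: [0.7, -0.3, -0.3]
finger_gap: 0.0297
grasp_force: 0.0
```

play_rows([
  [[0,0,0,0,0,0],[0,0,0,0,0,0],[0,0,0,0,0,0],[0,0,0,0,0,0],[0,0,0,0,0,0],[0,0,0,0,0,0]],
], gripper=-1)

```text
time_s: 13.35
tcp_pos: [0.5573, -0.2491, 0.0741]
tcp_rot: [0.0, 0.707, 0.707, 0.0]
contact_force: [-0.9, 0.2, 5.4]
finger_gap: 0.0242
grasp_force: 58.7
```

Run:
```python
from h import *
for _ in range(3):
    env.capture("side");o=env.get_obs();print(o["contact_force"].round(2),o["wrist_torque"].round(3),o["tcp_pos"].round(4),o["finger_gap"],o["grasp_force"])
```

```text
[-0.09  0.11  5.41] [ 0.021  0.067 -0.016] [ 0.5573 -0.2491  0.0741] 0.024374427880198345 58.727442026138306
[-0.38 -0.08  5.  ] [0.038 0.121 0.007] [ 0.5573 -0.2491  0.0741] 0.024104537527079143 58.72808039188385
[ 0.33 -0.28  5.13] [ 0.054  0.134 -0.024] [ 0.5573 -0.2491  0.0741] 0.02454651747007559 58.72837007045746
```

play_rows([
  [[0,0,0.001,0,0,0],[0,0,0.003,0,0,0],[0,0,0.006,0,0,0],[0,0,0.009,0,0,0],[0,0,0.012,0,0,0],[0,0,0.015,0,0,0],[0,0,0.018,0,0,0],[0,0,0.021,0,0,0],[0,0,0.024,0,0,0],[0,0,0.027,0,0,0],[0,0,0.029,0,0,0],[0,0,0.031,0,0,0],[0,0,0.032,0,0,0],[0,0,0.032,0,0,0],[0,0,0.032,0,0,0]],
])

```text
time_s: 15.0
tcp_pos: [0.557, -0.249, 0.0898]
tcp_rot: [-0.0, 0.707, 0.707, -0.0]
contact_force: [0.4, -0.6, -2.0]
finger_gap: 0.0241
grasp_force: 59.0
```

Run:
```python
from h import *
P=[]
for _ in range(6):
    T=wpose(); im=env.capture("wrist");o=env.get_obs();P.append(o["tcp_pos"]);print(o["contact_force"].round(2),o["wrist_torque"].round(3),o["finger_gap"].round(4))
print(np.mean(P,0),np.std(P,0))
s=save("side","side2.png"); c=env.capture("scene")
cr=lambda i,x,y:cv2.resize(i[y:y+60,x:x+80,::-1],(400,300),interpolation=cv2.INTER_CUBIC)
w=cv2.resize(im[150:300,220:420,::-1],(400,300),interpolation=cv2.INTER_CUBIC)
cv2.imwrite("pics/f.png",np.vstack([np.hstack([cr(c,240,165),cr(s,335,170)]),np.hstack([w,cv2.resize(s[200:350,180:380,::-1],(400,300))])]))
```

```text
Traceback (most recent call last):
AttributeError: 'float' object has no attribute 'round'
```

Run:
```python
from h import *
P=[]
for _ in range(6):
    im=env.capture("wrist");o=env.get_obs();P.append(np.r_[o["tcp_pos"],o["contact_force"],o["wrist_torque"]])
print(np.mean(P,0).round(4),np.std(P,0).round(4))
s=save("side","side2.png"); c=env.capture("scene")
cr=lambda i,x,y:cv2.resize(i[y:y+60,x:x+80,::-1],(400,300),interpolation=cv2.INTER_CUBIC)
w=cv2.resize(im[150:300,220:420,::-1],(400,300),interpolation=cv2.INTER_CUBIC)
cv2.imwrite("pics/f.png",np.vstack([np.hstack([cr(c,240,165),cr(s,335,170)]),np.hstack([w,cv2.resize(s[200:350,180:380,::-1],(400,300))])]))
```

```text
[ 5.570e-01 -2.490e-01  8.980e-02  4.392e-01  1.740e-02 -2.569e+00
  4.700e-03  1.240e-02 -2.100e-03] [0.     0.     0.     0.4937 0.3801 0.6281 0.027  0.0167 0.0166]
```

View pics/f.png

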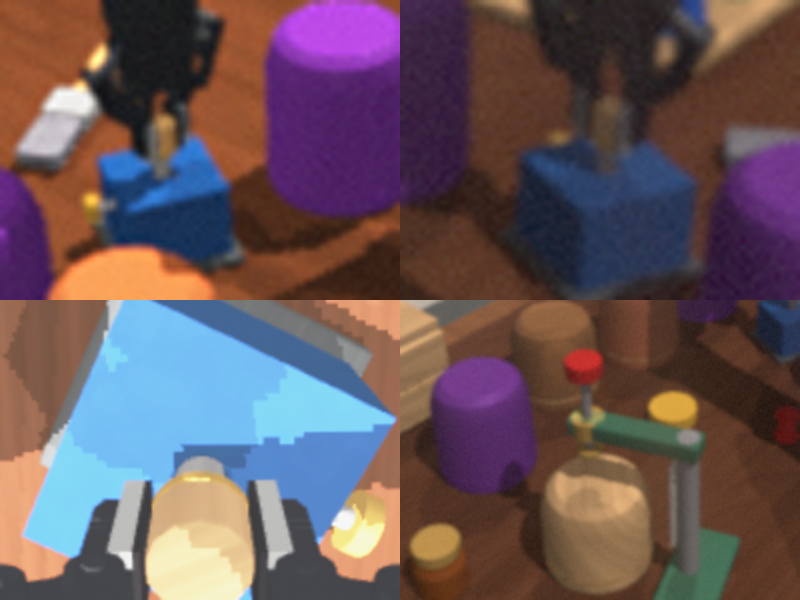

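The rod is held and raised, with its steel shank showing above the stand. It carries its own weight, about 2.5 N, with almost no side force. The gauge knob is back up and nothing else has moved. The lift measures 15.7 mm against a target of 16, so I'll nudge it up slightly and hold.

play_rows([
  [[0,0,0.0006,0,0,0],[0,0,0.0006,0,0,0],[0,0,0.0006,0,0,0],[0,0,0.0006,0,0,0],[0,0,0.0006,0,0,0],[0,0,0.0006,0,0,0],[0,0,0.0006,0,0,0],[0,0,0.0006,0,0,0]],
])

```text
time_s: 16.25
tcp_pos: [0.557, -0.249, 0.0901]
tcp_rot: [-0.0, 0.707, 0.707, 0.0]
contact_force: [-0.4, 0.2, -2.7]
finger_gap: 0.0244
grasp_force: 59.0
```

Run:
```python
from h import *
# wrist check of top height: rod width at its top vs. predicted for z
T=wpose(); im=save("wrist","w5.png").astype(int)
m=np.zeros(im.shape[:2],bool); R=(slice(235,310),slice(285,350))
m[R]=((im[...,0]>150)&(im[...,0]>im[...,2]+40))[R]
n,l,s,c=cv2.connectedComponentsWithStats(m.astype(np.uint8)); i=1+np.argmax(s[1:,4]); print(s[i])
bot=s[i][1]+s[i][3]-.5
print("top z from near edge:",[(z,wat_z(T,(320,bot),z)[1].round(4)) for z in(.112,.114,.116,.118,.12)],"expected y",-.2497-.013)
o=env.get_obs();print(o["tcp_pos"],o["grasp_force"])
```

```text
[ 292  235   55   75 3386]
top z from near edge: [(0.112, np.float64(-0.2677)), (0.114, np.float64(-0.2661)), (0.116, np.float64(-0.2645)), (0.118, np.float64(-0.2629)), (0.12, np.float64(-0.2613))] expected y -0.2627
[ 0.55701204 -0.24899793  0.09011369] 59.009413719177246
```

Run:
```python
from h import *
im=cv2.imread("pics/w5.png")[:,:,::-1].astype(int); T=wpose()
for y in range(284,322,2): print(y,im[y,320].tolist(),''.join('#' if (p[0]>150 and p[0]>p[2]+40) else '.' for p in im[y,285:355]))
for b in(298,300,302,304,306,308): print(b,[wat_z(T,(320,b),z)[1].round(4) for z in(.112,.114,.116,.118)])
```

```text
284 [247, 235, 183] ........######################################################........
286 [247, 236, 185] ........######################################################........
288 [247, 238, 190] ........######################################################........
290 [247, 240, 196] ........#####################################################.........
292 [247, 240, 192] .........############################################.#######.........
294 [247, 240, 193] ............#############################################.............
296 [247, 242, 198] .........##############################################...............
298 [247, 243, 203] .........############################################.................
300 [247, 244, 204] .........##########################################...................
302 [247, 242, 199] .........#####################################........................
304 [247, 241, 197] .........################################.............................
306 [240, 185, 136] ........################################..............................
308 [234
[... 458 characters left out ...]
61, 120] .####################################################################.
320 [232, 161, 120] .####################################################################.
298 [np.float64(-0.2606), np.float64(-0.2591), np.float64(-0.2576), np.float64(-0.2562)]
300 [np.float64(-0.2618), np.float64(-0.2603), np.float64(-0.2588), np.float64(-0.2573)]
302 [np.float64(-0.2631), np.float64(-0.2615), np.float64(-0.26), np.float64(-0.2585)]
304 [np.float64(-0.2643), np.float64(-0.2627), np.float64(-0.2612), np.float64(-0.2597)]
306 [np.float64(-0.2655), np.float64(-0.264), np.float64(-0.2624), np.float64(-0.2608)]
308 [np.float64(-0.2668), np.float64(-0.2652), np.float64(-0.2636), np.float64(-0.262)]
```

The near edge of the rod top, at row 305.5, agrees with a top height of 0.116 m to within about 1 mm.

```bash
python3 -c "
from rig import env
print(env.job_done())"
```

```text
the job is handed in; nothing more can be done
None
```

The job is handed in: the gauge read 116 mm on the pale block and its foot sprang back up, and the arm is now holding the rod still, drawn straight up 16 mm so that its top is level with that block at about 116 mm.

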